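# Open the wide touch-latch medicine locker

## Task

On the ambulance worktop stand two medicine lockers with handle-less push-to-open doors: open the wider one. Press its door in gently near the free edge and let go, so that the touch latch releases and its spring pushes the door ajar; then reach a fingertip behind the free edge and swing the door wide open, square to the locker's front or further. Only push with the fingers: grip and lift nothing, do not force the door, and leave the narrow locker shut and the stock round about standing where it is.

Things in the scene. Friction and masses are not known exactly. Their poses are not given: they have to be found in the camera images.
- wide_locker: The wide locker: grey box, white door, fixed; 240 mm wide (y), 220 deep with door (x), 170 high, flat top. Origin: centre of its underside. Axes: x from door to back, y to the hinge side (left, seen from the robot), z up. Shut door's outer face: x = -110 mm; carcass front behind it: x = -85 mm. It has the wider footprint; a black rubber seal line between door and carcass marks the door side.
- wide_door (a joint): Angle of the wide door, rad: 0 to 0.005 shut and latched, -0.035 pushed fully in, about 0.26 ajar, 1.57 square to the front, 1.75 stop. Flat panel 240 mm wide, 16 thick, locker's height, 0.6 kg, no handle. Once ajar nothing drives it further; hinge friction (0.12 N m) keeps it where it is left. It does not latch again.
- wide_press (a point): Press mark on the wide door's outer face: flush ring 32 mm across, 35 mm from the free edge, 35 mm below the top; moves with the door. Push in here, or elsewhere near the free edge, with about 6 N: the latch lets go after 4 to 5 mm, a soft seal stops the door at 8 mm. Take the finger away and the door follows it out and stops ajar, its free edge 62 mm out.
- wide_edge (a point): Top end of the wide door's free edge, mid-thickness, 170 mm high; moves with the door. Behind the door, 35 to 80 mm from this edge and 40 to 80 mm above the worktop, are its catch hook and the carcass's spring plunger (stands out 45 mm when released): keep fingers there higher than 90 mm.
- wide_hinge (a point): Top end of the wide door's hinge line, at the door's back face on its left edge; height 170 mm. The door turns about the vertical through it, its free edge swinging towards the robot and then to the left.
- narrow_locker: The narrow locker, to be left shut: same make, 150 mm wide, 220 mm deep, 170 mm high, hinged on the right. Origin and axes as for the wide one, except that y points away from its hinge side.
- narrow_door (a joint): Opening angle of the narrow locker's door, rad; 0 (up to 0.01) shut and latched. It works like the other and must stay shut.
- pill_bottle: White plastic bottle, 64 mm across, 105 mm high, standing on the worktop in front of the narrow locker. Origin: centre of its underside.
- vial: Amber glass vial, 32 mm across, 58 mm high, standing in front of the narrow locker. Origin: centre of its underside.
- carton: Cardboard carton 60 x 110 x 45 mm (x, y, z) lying on top of the wide locker, towards its back. Origin: centre of its underside.
- tape_roll: Roll of tape, 84 mm across, 25 mm high, lying on top of the narrow locker. Origin: centre of its underside.
- sample_jar: Clear jar with white lid, 76 mm across, 75 mm high, standing on the worktop at the left. Origin: centre of its underside.
- radio: Black handheld radio, 125 x 56 x 34 mm with a 100 mm aerial, lying on the worktop at the right. Origin: centre of its underside.
- swab_box: White carton 55 x 85 x 70 mm (x, y, z) standing on the worktop at the right. Origin: centre of its underside.

How it is judged:
By the outcome, as a careful person would: the job done as asked, in the order asked, and still so for the second after the job is handed in, with the robot touching nothing.
It also fails if it takes over 53 s, if anything falls off the work surface, if the arm or the gripper's body presses on something with over 40 N, if the wrist force passes 120 N, or if a joint passes its speed limit or range.

## Robot

A 6-joint arm with a two-finger parallel gripper is mounted at the origin on the work surface. World frame = base frame: x ahead of the robot, y to its left, z up, the work surface at z = 0. Lengths are in m, angles in rad, forces in N, time in s.
With the tool pointing down it reaches from about 0.425 to 0.95 m from the base axis. Payload 3.5 kg.
Tool frame: the origin (TCP) lies between the finger pads; the fingertips stand 14 mm ahead of it and the grasp point (between the pads) lies 5 mm behind it; z points along the fingers, y is the direction in which the jaws open and shut (so a half turn about z gives the same grasp; the last joint's range is limited). The gripper opens to 85 mm and grips with 20 to 120 N. Pads are 22 mm wide; open, the fingers measure 114 mm over their backs; the gripper's body (76 mm by 85 mm) begins 54 mm behind the grasp point. The pads swing forward as they close: fully open they stand 13 mm farther back than shut.
Start: joints at [-1.274, 0.286, 1.577, -0, 1.279, -0.15], TCP at [0.292, -0.609, 0.245] pointing down, gripper open.
Joint ranges: [-2.77, 2.77], [-0.9, 2.22], [0.21, 2.48], [-1.53, 4.67], [0.24, 2.81], [-2.84, 2.84]. Speed limits (rad/s): [2.79, 2.79, 3.14, 3.14, 3.14, 3.14].

## Interface

Orientations are given as a unit quaternion [x, y, z, w].
In Python, from plant import ctrl gives the robot as it stands. The module is installed in compiled form; this text tells all that it offers.
- The arm moves only by the tool servo_tool, never from a script. Its argument "increments" is text: rows parted by semicolons, each of 7 numbers parted by spaces: the turn, a rotation vector about the tool's x, y, z in rad, then the shift along the tool's x, y, z in cm, then the finger opening in cm, from 0 to 8.54. In form: ax ay az dx dy dz claw; .... A call has 1 to 10 rows; each row is the pose to reach, as a shift and turn from the pose commanded when the call began, along the tool's axes at that moment; what a row does not reach only later rows make up. A row lasts 1/12 s, in which the tool goes at most 41.7 mm and 7.16 degrees, less where a joint would pass 70% of its speed; a pose out of reach is approached as far as the arm can. A call with a gripper value outside its range is refused whole. The fingers move at their own pace and stop on an object; "grip_force" is the grip in N (left out, the last holds). Time passes only in rows, so rows that repeat a pose let the fingers close. It gives the time, the measured TCP pose, the force and the opening at its end, in the units of the state.
- ctrl.get_state(): the state, without advancing time (a new reading comes with each control period).
- ctrl.read_camera(name): name is "side" or "top" or "wrist"; returns (picture, depth): 400x640x3 uint8, red, green, blue; 400x640 float32, m along the optical axis (not along the pixel's ray), 0 where there is no reading.
- ctrl.camera_info(name): a dict with "camera_matrix" (3x3 intrinsics, pixels), "world_to_cam" (4x4, takes a point from world to camera coordinates). Camera axes: x right, y down, z forward; pixel columns grow to the right and rows downward; lengths in m; the calibration is good to about 2 mm. A picture is of the moment at which its call begins: read the wrist's pose just before it. camera_info takes no time and is no camera call; for the wrist camera it gives the pose at the moment of the call.
- ctrl.sign_off(): hands the job in, once; it reports no verdict.
The state is a dict: "time": time; "qpos": joint angles; "dq": joint speeds; "joint_efforts": joint torques, N m; "eef_pos": TCP position; "tcp_rot": TCP orientation; "contact_force": force on the tool from outside, world axes, zero at the start; "wrist_torque": the same for the moment, N m; "opening": opening from 0.0 (shut) to 1.0 (fully open).
Only numpy, scipy, OpenCV 4.12 (cv2) and the standard library are available. Lean on these libraries where they do the work, as an engineer would, in place of code of your own. Each camera call takes 0.05 s, during which the arm holds its last target.

## Working session

There is one attempt and no reset: what is moved stays moved. The work goes in short steps, Python scripts to look and compute and a tool call to move; the robot and the scene stay as the last step left them, time stands still between calls to the robot, and variables do not carry over. Pictures are saved under pics/ and viewed, and the job is handed in when it is done.

Besides the shell and the picture viewer there is one more tool, called after "Request:" in YAML: its name, and indented under it one key for each argument. servo_tool: Moves the arm, as the interface text tells. Its arguments: {"type":"object","properties":{"increments":{"type":"string"},"grip_force":{"type":"number"}},"required":["increments"]}

```bash
mkdir -p pics; cat > h.py <<'E'
import numpy as np,cv2
from plant import ctrl
def shot(n,f):
    ci=ctrl.camera_info(n); p,d=ctrl.read_camera(n)
    cv2.imwrite(f'pics/{f}.png',p[:,:,::-1]); np.savez(f'pics/{f}.npz',d=d,K=ci['camera_matrix'],T=ci['world_to_cam'])
def pt(f,u,v,z=None):
    a=np.load(f'pics/{f}.npz');K,T=a['K'],a['T'];C=np.linalg.inv(T)
    r=np.linalg.inv(K)@[u,v,1]
    if z is None: s=np.median(a['d'][v-1:v+2,u-1:u+2])
    else: s=(z-C[2,3])/(C[:3,:3]@r)[2]
    return C[:3,:3]@(r*s)+C[:3,3]
E
python3 - <<'E'
from h import *
shot('top','t0');shot('side','s0');print(ctrl.get_state())
for n in('top','side'): print(ctrl.camera_info(n))
E
```

```text
{'time': 0.1, 'qpos': array([-1.27402175e+00,  2.87097686e-01,  1.57805154e+00,  4.17799033e-05,
        1.27858220e+00, -1.50012210e-01]), 'dq': array([ 0.00067541, -0.0007033 , -0.00206616, -0.00033691,  0.00044877,
       -0.00067463]), 'joint_efforts': array([-1.26937637e-03, -4.07295763e+01, -2.93698025e+01, -2.32853281e-04,
        3.47187968e-03, -6.12435702e-08]), 'eef_pos': array([ 0.29150742, -0.6081805 ,  0.24406038]), 'tcp_rot': array([ 9.75152073e-01,  2.21533948e-01, -5.84585322e-05, -1.06797773e-03]), 'contact_force': array([-0.19202433, -0.71776362, -0.12469103]), 'wrist_torque': array([ 0.01820037, -0.02938978,  0.00735345]), 'opening': 0.995664808803453}
{'camera_matrix': array([[441.9195171 ,   0.        , 313.74986202],
       [  0.        , 441.9195171 , 200.6633366 ],
       [  0.        ,   0.        ,   1.        ]]), 'world_to_cam': array([[ 1.37743488e-02, -9.99905076e-01, -3.26041721e-04,
        -6.51358386e-03],
       [-9.90671328e-01, -1.36029349e-02, -1.35592327e-01,
         5.67891207e-01],
       [ 1.35575021e-01,  2.19069620e-03, -9.90764661e-01,
         1.73406192e+00],
       [ 0.00000000e+00,  0.00000000e+00,  0.00000000e+00,
         1.00000000e+00]])}
{'camera_matrix': array([[390.71309194,   0.        , 314.61351676],
       [  0.        , 390.71309194, 199.59351331],
       [  0.        ,   0.        ,   1.        ]]), 'world_to_cam': array([[-0.83386681, -0.5517675 , -0.01479039,  0.49631186],
       [-0.33989173,  0.53441043, -0.7738728 ,  0.27524293],
       [ 0.434902  , -0.64027972, -0.63316833,  1.08073223],
       [ 0.        ,  0.        ,  0.        ,  1.        ]])}
```

View pics/t0.png

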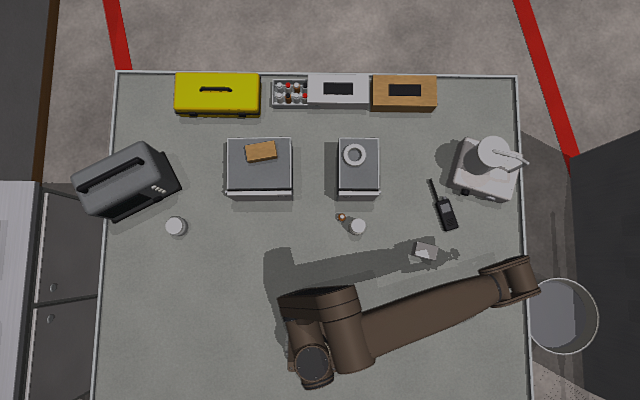

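View pics/s0.png

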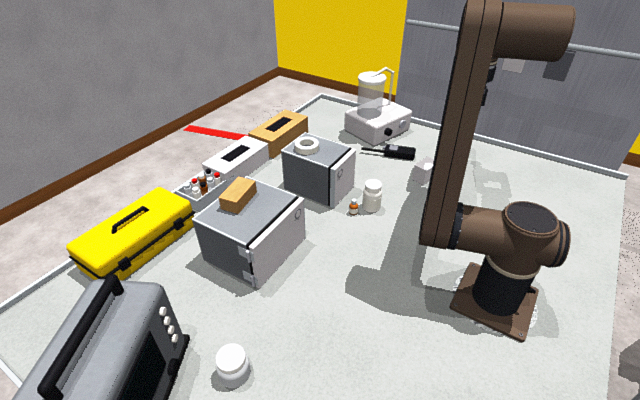

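```bash
python3 - <<'E'
import cv2
p=cv2.imread('pics/t0.png');cv2.imwrite('pics/t0c.png',cv2.resize(p[60:260,160:420],None,fx=3,fy=3,interpolation=cv2.INTER_CUBIC))
E
```

```text
(no output)
```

View pics/t0c.png

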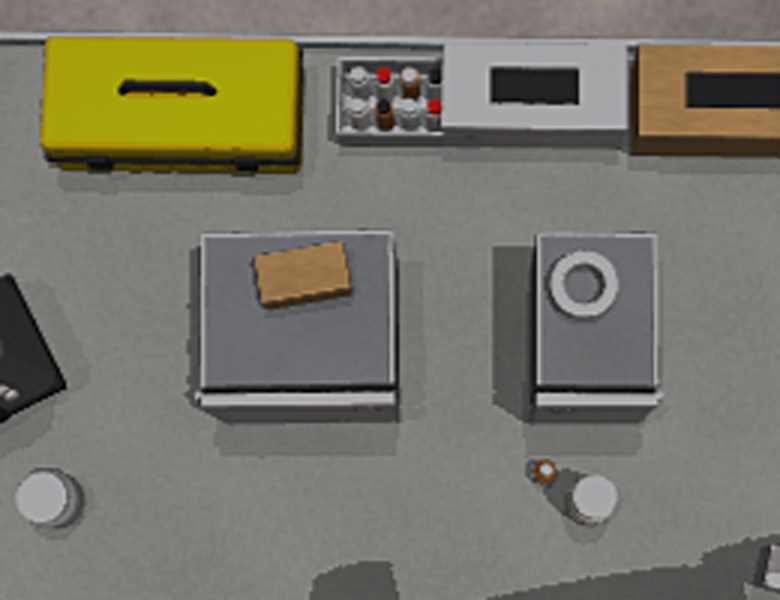

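The top picture shows the wide locker left of centre. In the crop its roof corners are at about (202,234) and (393,234), and its door-top front edge runs from (199,404) to (396,404). The narrow locker is to the right at (537–660, 234–404), with the vial and bottle in front of it at (545,471) and (594,498).

```bash
python3 - <<'E'
from h import *
f=lambda u,v,z:print((u,v),pt('t0',160+u/3-.33,60+v/3-.33,z).round(4))
for u,v in[(202,234),(393,234),(199,404),(396,404),(199,393),(396,393),(537,404),(660,404)]: f(u,v,.17)
f(545,471,.058);f(594,498,.105);f(42,498,.075)
p=cv2.imread('pics/s0.png');cv2.imwrite('pics/s0c.png',cv2.resize(p[120:290,190:390],None,fx=4,fy=3.5,interpolation=cv2.INTER_CUBIC))
print([pt('t0',u,v).round(3) for u,v in[(260,192),(230,191),(290,193),(282,170),(345,180)]])
E
```

```text
(202, 234) [0.7861 0.3327 0.17  ]
(393, 234) [0.7894 0.0917 0.17  ]
(199, 404) [0.5692 0.3276 0.17  ]
(396, 404) [0.5726 0.0834 0.17  ]
(199, 393) [0.583  0.3282 0.17  ]
(396, 393) [0.5864 0.0837 0.17  ]
(537, 404) [ 0.575  -0.0913  0.17  ]
(660, 404) [ 0.5771 -0.2438  0.17  ]
(545, 471) [ 0.503  -0.1085  0.058 ]
(594, 498) [ 0.4645 -0.1684  0.105 ]
(42, 498) [0.4571 0.5459 0.075 ]
[array([0.58 , 0.202, 0.169]), array([0.582, 0.314, 0.169]), array([0.578, 0.09 , 0.166]), array([0.664, 0.122, 0.17 ]), array([ 0.629, -0.115,  0.171])]
```

View pics/s0c.png

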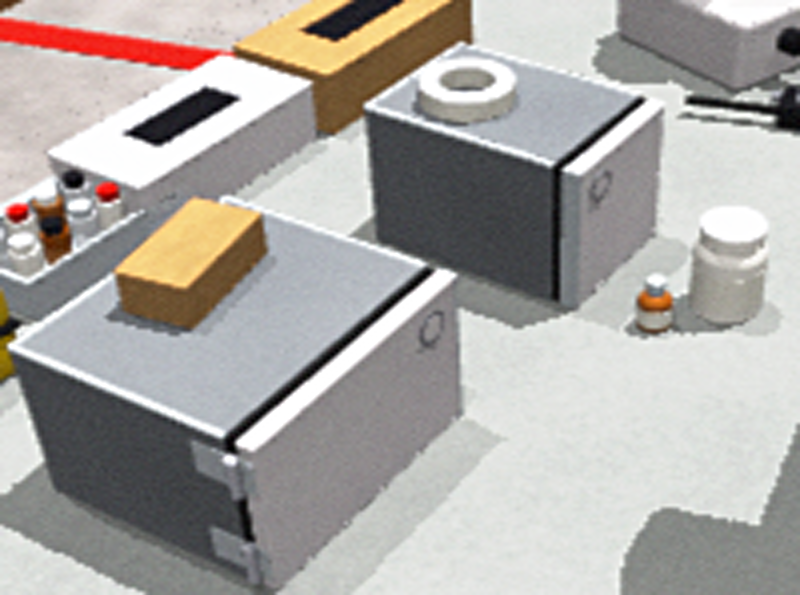

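The side crop shows the wide door facing the robot. Its press mark is at about (431,328), at the top right, and the hinges are on the left at (230,465). The free edge lies on the right at y≈0.086, and the outer face is at x≈0.571.

```bash
cat >> h.py <<'E'
from scipy.spatial.transform import Rotation as R
def go(p,yaw):
    """tool x axis at world angle yaw (deg), tool down"""
    s=ctrl.get_state();r=R.from_quat(s['tcp_rot'])
    y=np.radians(yaw);x=np.array([np.cos(y),np.sin(y),0]);z=np.array([0,0,-1.]);t=R.from_matrix(np.c_[x,np.cross(z,x),z])
    print('t',round(s['time'],2),'pos',s['eef_pos'].round(4),'F',s['contact_force'].round(2),'op',round(s['opening'],2),'q',s['qpos'].round(2))
    print('turn',(r.inv()*t).as_rotvec().round(3),'shift cm',(r.inv().apply(np.array(p)-s['eef_pos'])*100).round(2))
E
python3 -c "
from h import *
go([.5,.125,.25],90)"
```

```text
t 0.1 pos [ 0.2915 -0.6082  0.2441] F [-0.19 -0.72 -0.12] op 1.0 q [-1.27  0.29  1.58  0.    1.28 -0.15]
turn [-0.002 -0.002 -1.124] shift cm [ 50.48 -57.11  -0.46]
```

Request:
servo_tool:
  increments: "0 0 -0.12 2.5 -2.8 -0.4 0; 0 0 -0.24 5 -5.6 -0.4 0; 0 0 -0.36 7.5 -8.4 -0.4 0; 0 0 -0.48 10 -11.3 -0.4 0; 0 0 -0.6 12.6 -14.3 -0.4 0; 0 0 -0.7 15.2 -17.2 -0.4 0; 0 0 -0.8 17.8 -20.2 -0.4 0; 0 0 -0.9 20.5 -23.2 -0.4 0; 0 0 -1 23 -26 -0.4 0; 0 0 -1.12 25.5 -28.8 -0.4 0"

```text
time: 0.93
eef_pos: [0.3971, -0.2367, 0.2489]
tcp_rot: [0.707, 0.707, 0.0, -0.0]
contact_force: [0.3, -0.6, 0.4]
opening: -0.001
```

```bash
python3 -c "
from h import *
go([.5,.125,.25],90)"
```

```text
t 0.93 pos [ 0.3971 -0.2367  0.2489] F [ 0.29 -0.57  0.42] op -0.0 q [-0.76 -0.2   2.08  0.    1.27 -0.76]
turn [-0.    -0.     0.001] shift cm [36.16 10.33 -0.1 ]
```

Request:
servo_tool:
  increments: "0 0 0 3.6 1 0 0; 0 0 0 7.2 2 0 0; 0 0 0 10.8 3 0 0; 0 0 0 14.4 4 0 0; 0 0 0 18 5 0 0; 0 0 0 21.6 6 0 0; 0 0 0 25.2 7 0 0; 0 0 0 28.8 8 0 0; 0 0 0 32.4 9 0 0; 0 0 0 35.8 10 0 0"

```text
time: 1.77
eef_pos: [0.4984, 0.121, 0.249]
tcp_rot: [0.708, 0.706, -0.0, -0.0]
contact_force: [-0.0, -0.8, 0.6]
opening: 0.002
```

```bash
python3 -c "
from h import *
go([.53,.12,.14],90);shot('side','s1');shot('wrist','w1');print(ctrl.camera_info('wrist')['world_to_cam'].round(3))
p=cv2.imread('pics/s1.png');cv2.imwrite('pics/s1c.png',cv2.resize(p[60:300,180:440],None,fx=3,fy=2.5))"
```

```text
t 1.77 pos [0.4984 0.121  0.249 ] F [-0.04 -0.84  0.59] op 0.0 q [ 0.04 -0.08  1.97  0.    1.25  0.04]
turn [-0.    -0.    -0.003] shift cm [-0.09  3.17 10.89]
[[ 1.     0.001 -0.002 -0.498]
 [ 0.002 -0.966  0.259  0.083]
 [-0.002 -0.259 -0.966  0.414]
 [ 0.     0.     0.     1.   ]]
```

View pics/s1c.png

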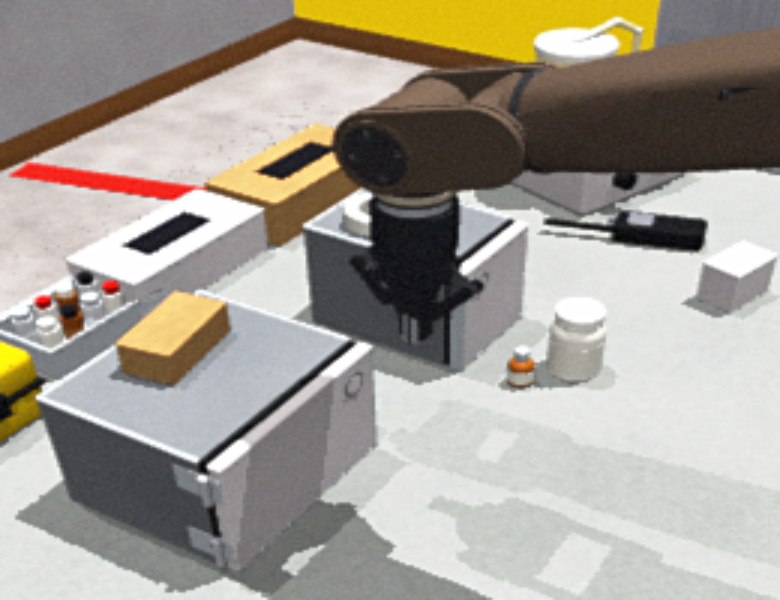

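View pics/w1.png

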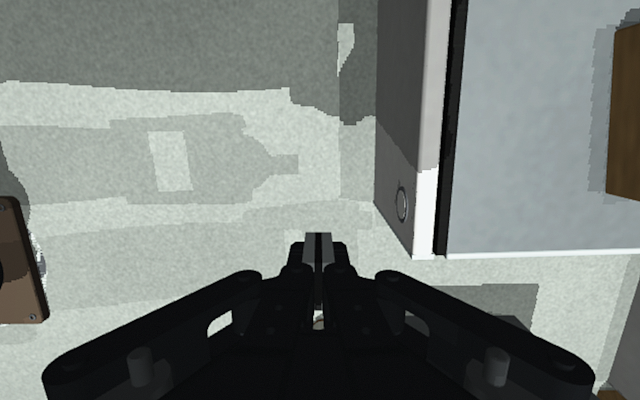

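The wrist picture shows the press mark at (402,204), the door-top free corner at (413,258) on the front and (434,256) on the back, and the closed fingertips at (318,236). The side picture shows the gripper linkage spreading sideways. I'll check the linkage height from the depth.

```bash
python3 - <<'E'
from h import *
for u,v in[(413,258),(434,256),(447,256),(413,180),(440,180)]: print(u,v,pt('w1',u,v,.17).round(4))
print('mark',pt('w1',402,204).round(4),'dmark',pt('w1',402,204,.135).round(4))
a=np.load('pics/w1.npz');d=a['d'];K,T=a['K'],a['T'];C=np.linalg.inv(T)
v,u=np.mgrid[225:400,40:600];dd=d[225:400,40:600]
P=np.stack([(u-K[0,2])/K[0,0]*dd,(v-K[1,2])/K[1,1]*dd,dd],-1)@C[:3,:3].T+C[:3,3]
P=P[(dd>0)&(P[...,2]>.2)]-ctrl.get_state()['eef_pos']
for lo in range(-20,120,8):
    m=(P[:,2]>lo/1e3)&(P[:,2]<=lo/1e3+.008)
    if m.any(): print(lo,m.sum(),(P[m].min(0)*1e3).round(0),(P[m].max(0)*1e3).round(0))
E
```

```text
413 258 [0.5731 0.0875 0.17  ]
434 256 [0.5894 0.0892 0.17  ]
447 256 [0.5995 0.0892 0.17  ]
413 180 [0.568  0.1495 0.17  ]
440 180 [0.5876 0.1495 0.17  ]
mark [0.5702 0.123  0.1404] dmark [0.5718 0.1215 0.135 ]
-12 180 [-13.   9. -10.] [13. 14. -4.]
-4 379 [-14.   9.  -4.] [14. 14.  4.]
4 431 [-14.   9.   4.] [14. 14. 12.]
12 365 [-14.   9.  12.] [14. 14. 20.]
20 692 [-19.  -9.  20.] [19. 15. 28.]
28 1834 [-34.  -9.  28.] [34. 16. 36.]
36 4468 [-39.  -7.  36.] [41. 17. 44.]
44 3050 [-45.  -6.  44.] [47. 20. 52.]
52 6210 [-53.  -5.  52.] [53. 20. 60.]
60 8638 [-60.  -5.  60.] [60. 20. 68.]
68 13621 [-62.   1.  68.] [63. 21. 76.]
76 10409 [-61.   6.  76.] [61. 23. 84.]
84 3297 [-19.  16.  84.] [20. 24. 89.]
```

Request:
servo_tool:
  increments: "0 0 0 0 1.2 2.4 0; 0 0 0 0 2.4 4.8 0; 0 0 0 0 3.2 7.2 0; 0 0 0 0 3.8 8.6 0; 0 0 0 0 4.2 9.4 0; 0 0 0 0 4.6 9.4 0; 0 0 0 0 4.6 9.4 0; 0 0 0 0 4.6 9.4 0"

```text
time: 2.53
eef_pos: [0.5454, 0.1184, 0.1567]
tcp_rot: [0.709, 0.706, 0.001, 0.001]
contact_force: [0.3, -0.2, -1.3]
opening: -0.0
```

```bash
python3 -c "
from h import *
go([.5575,.121,.155],90);shot('wrist','w2')"
```

```text
t 2.53 pos [0.5454 0.1184 0.1567] F [ 0.29 -0.2  -1.34] op -0.0 q [ 0.03  0.12  1.94 -0.    1.08  0.04]
turn [ 0.002 -0.    -0.004] shift cm [0.27 1.2  0.17]
```

View pics/w2.png

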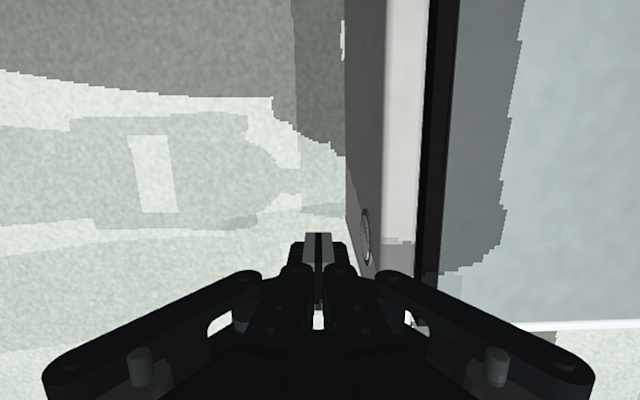

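The fingers at (318,240) stand about 12 mm in front of the door, beside the mark at (366,237). Pressing now, slowly.

Request:
servo_tool:
  increments: "0 0 0 0 0.5 0.1 0; 0 0 0 0 0.9 0.1 0; 0 0 0 0 1.1 0.1 0; 0 0 0 0 1.2 0.1 0; 0 0 0 0 1.3 0.1 0; 0 0 0 0 1.4 0.1 0; 0 0 0 0 1.5 0.1 0; 0 0 0 0 1.5 0.1 0"

```text
time: 3.25
eef_pos: [0.5591, 0.1186, 0.1543]
tcp_rot: [0.708, 0.706, -0.001, -0.001]
contact_force: [-2.5, -0.5, 1.9]
opening: 0.003
```

Request:
servo_tool:
  increments: "0 0 0 0 0.1 0 0; 0 0 0 0 0.2 0 0; 0 0 0 0 0.3 0 0; 0 0 0 0 0.4 0 0; 0 0 0 0 0.4 0 0; 0 0 0 0 0.4 0 0"

```text
time: 3.75
eef_pos: [0.5628, 0.1184, 0.1542]
tcp_rot: [0.708, 0.706, -0.001, -0.001]
contact_force: [-4.7, -0.5, 3.5]
opening: -0.0
```

Request:
servo_tool:
  increments: "0 0 0 0 0.1 0 0; 0 0 0 0 0.2 0 0; 0 0 0 0 0.2 0 0; 0 0 0 0 0.2 0 0"

```text
time: 4.08
eef_pos: [0.5648, 0.1184, 0.1543]
tcp_rot: [0.708, 0.706, -0.001, -0.001]
contact_force: [-6.1, -0.9, 3.8]
opening: 0.0
```

```bash
python3 -c "
from h import *
go([.4,.121,.155],90);shot('wrist','w3')"
```

```text
t 4.08 pos [0.5648 0.1184 0.1543] F [-6.06 -0.92  3.78] op 0.0 q [ 0.03  0.17  1.89 -0.    1.08  0.04]
turn [-0.003  0.    -0.004] shift cm [  0.2  -16.48  -0.03]
```

View pics/w3.png

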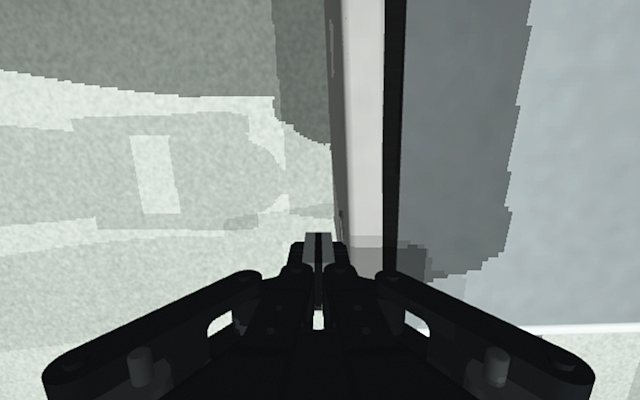

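The picture shows the seal line narrowed near the fingers at about (392,250), with the door pressed in at 6 N. I'll withdraw now so the door can follow.

Request:
servo_tool:
  increments: "0 0 0 0 -0.8 0 0; 0 0 0 0 -1.6 0 0; 0 0 0 0 -2.6 0 0; 0 0 0 0 -3.6 0 0; 0 0 0 0 -4.8 0 0; 0 0 0 0 -6 0 0; 0 0 0 0 -7.2 0 0; 0 0 0 0 -8.4 0 0; 0 0 0 0 -9.2 0 0; 0 0 0 0 -9.2 0 0"

```text
time: 4.97
eef_pos: [0.472, 0.119, 0.1541]
tcp_rot: [0.708, 0.706, -0.0, 0.0]
contact_force: [-0.3, 0.0, -0.4]
opening: 0.001
```

```bash
python3 -c "
from h import *
go([.475,.0,.155],90);shot('wrist','w4');shot('top','t4')
p=cv2.imread('pics/t4.png');cv2.imwrite('pics/t4c.png',cv2.resize(p[110:260,200:400],None,fx=4,fy=4,interpolation=cv2.INTER_CUBIC))"
```

```text
t 4.97 pos [0.472  0.119  0.1541] F [-0.33  0.03 -0.41] op 0.0 q [ 0.04 -0.04  2.11 -0.    1.07  0.04]
turn [ 0.     0.    -0.004] shift cm [-11.9    0.34  -0.09]
```

View pics/w4.png

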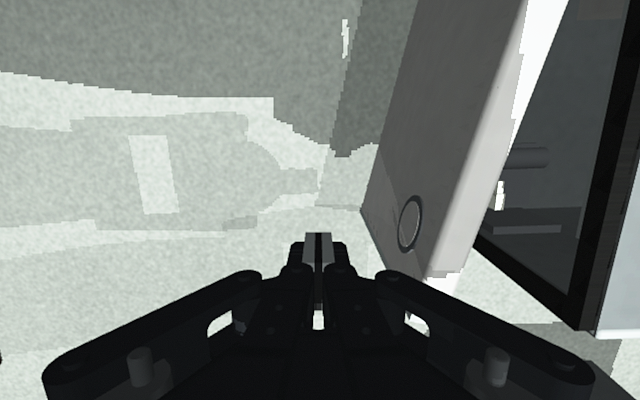

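View pics/t4c.png

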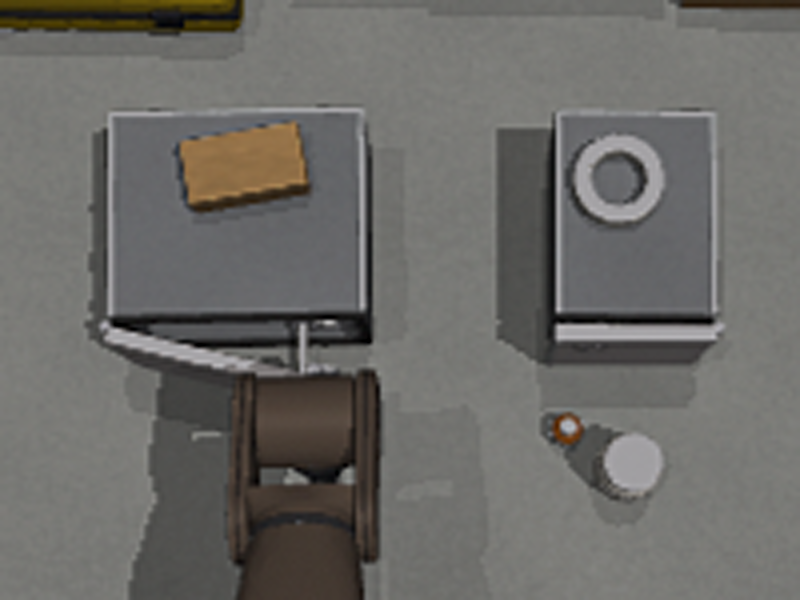

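The door stands ajar. In the wrist view its free edge runs to about (425,275), with an open gap to the carcass at (590,330). Next I'll go round the free edge and in behind it.

Request:
servo_tool:
  increments: "0 0 0 -2.5 0 0 0; 0 0 0 -5 0 0 0; 0 0 0 -7 0 0 0; 0 0 0 -8 0 0 0; 0 0 0 -8 2 0 0; 0 0 0 -8 4.5 0 0; 0 0 0 -8 7 0 0; 0 0 0 -8 8.5 0 0; 0 0 0 -8 9 0 0; 0 0 0 -8 9 0 0"

```text
time: 5.9
eef_pos: [0.5644, 0.0385, 0.1542]
tcp_rot: [0.709, 0.706, 0.0, 0.0]
contact_force: [0.2, -0.8, 0.1]
opening: -0.007
```

```bash
python3 -c "
from h import *
go([.562,.115,.155],90);shot('wrist','w5')"
```

```text
t 5.9 pos [0.5644 0.0385 0.1542] F [ 0.24 -0.76  0.08] op -0.01 q [-0.11  0.14  1.92  0.    1.08 -0.11]
turn [ 0.    -0.    -0.004] shift cm [ 7.64 -0.27 -0.08]
```

View pics/w5.png

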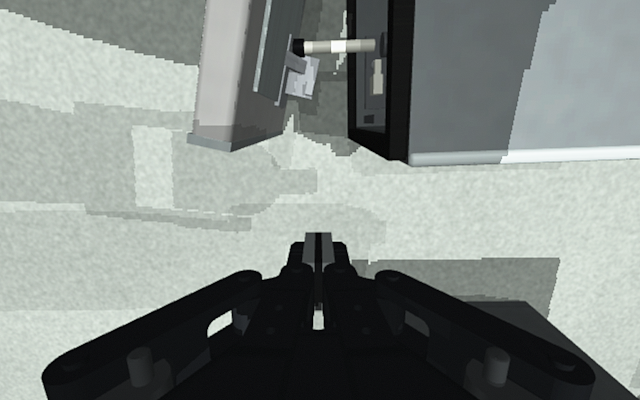

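```bash
python3 - <<'E'
from h import *
for u,v in[(190,140),(233,151),(270,0),(386,158),(409,164)]: print(u,v,pt('w5',u,v,.17).round(4))
for u,v in[(220,100),(400,100),(310,46),(305,75)]: print(u,v,pt('w5',u,v).round(4))
E
```

```text
190 140 [0.5156 0.0969 0.17  ]
233 151 [0.5316 0.0927 0.17  ]
270 0 [0.5482 0.1432 0.17  ]
386 158 [0.5905 0.0897 0.17  ]
409 164 [0.5995 0.0874 0.17  ]
220 100 [0.5279 0.1113 0.1687]
400 100 [0.5951 0.1111 0.1674]
310 46 [0.5589 0.1538 0.0607]
305 75 [0.5548 0.1361 0.0545]
```

The view shows the fingers at (318,236) lined up with the gap between the door's back corner (233,151) and the seal (386,158). The spring plunger and hook are below, near (310,46). Going in about 7 cm, then drawing toward the robot.

Request:
servo_tool:
  increments: "0 0 0 2 -0.1 0 0; 0 0 0 4 -0.1 0 0; 0 0 0 5.5 -0.1 0 0; 0 0 0 6.5 -0.1 0 0; 0 0 0 7.2 -0.1 0 0; 0 0 0 7.2 -0.1 0 0; 0 0 0 7.2 -0.1 0 0"

```text
time: 6.53
eef_pos: [0.5623, 0.1105, 0.1543]
tcp_rot: [0.708, 0.706, -0.0, 0.0]
contact_force: [-0.2, -0.5, 0.4]
opening: -0.0
```

```bash
python3 - <<'E'
from h import *
go([.55,.115,.155],90);shot('wrist','w6')
# plan: finger TCP path in contact w/ back face
h=np.array([.5875,.3275])
for th in range(15,105,10):
    t=np.radians(th); e=np.array([-np.sin(t),-np.cos(t)]); n=np.array([np.cos(t),-np.sin(t)]) # n: back-face outward normal (toward locker)
    for rho in(.19,):
        p=h+rho*e+.014*n; print(th,p.round(3),np.hypot(*p).round(3))
E
```

```text
t 6.53 pos [0.5623 0.1105 0.1543] F [-0.2  -0.5   0.38] op -0.0 q [ 0.02  0.16  1.91 -0.    1.08  0.02]
turn [-0.     0.    -0.003] shift cm [ 0.45 -1.23 -0.07]
15 [0.552 0.14 ] 0.569
25 [0.52  0.149] 0.541
35 [0.49  0.164] 0.517
45 [0.463 0.183] 0.498
55 [0.44  0.207] 0.486
65 [0.421 0.235] 0.482
75 [0.408 0.265] 0.486
85 [0.399 0.297] 0.498
95 [0.397 0.33 ] 0.516
```

View pics/w6.png

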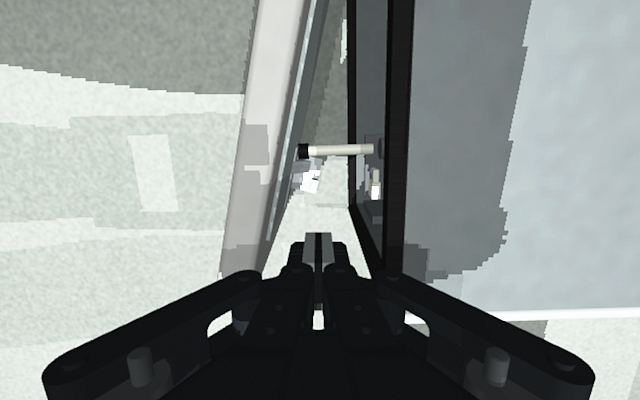

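The fingers at (318,240) are behind the free edge, between door and seal, and touch nothing. I'll work out the arc.

```bash
cat >> h.py <<'E'
def arc(ths,rho=.195,off=.0145,h=(.5875,.3275),z=.155):
    s=ctrl.get_state();r=R.from_quat(s['tcp_rot']);p0=s['eef_pos']
    print('t',round(s['time'],2),'pos',p0.round(4),'F',s['contact_force'].round(2),'q',s['qpos'].round(2))
    for th in ths:
        t=np.radians(th);e=np.array([-np.sin(t),-np.cos(t)]);n=np.array([np.cos(t),-np.sin(t)])
        p=np.r_[np.array(h)+rho*e+off*n,z]
        x=np.r_[-e,0];zz=np.array([0,0,-1.]);T=R.from_matrix(np.c_[x,np.cross(zz,x),zz])
        print(th,p.round(3),(r.inv()*T).as_rotvec().round(2),(r.inv().apply(p-p0)*100).round(1))
E
python3 -c "
from h import *
arc([15,18,21,24,27,30,33,36,39,42])"
```

```text
t 6.58 pos [0.5624 0.1102 0.1544] F [ 0.32 -0.47  0.03] q [ 0.02  0.16  1.91 -0.    1.08  0.02]
15 [0.551 0.135 0.155] [0.   0.   0.26] [ 2.5 -1.1 -0.1]
18 [0.541 0.138 0.155] [0.   0.   0.31] [ 2.7 -2.2 -0.1]
21 [0.531 0.14  0.155] [0.   0.   0.36] [ 3.  -3.1 -0.1]
24 [0.521 0.143 0.155] [0.   0.   0.41] [ 3.3 -4.1 -0.1]
27 [0.512 0.147 0.155] [0.   0.   0.47] [ 3.7 -5.1 -0.1]
30 [0.503 0.151 0.155] [0.   0.   0.52] [ 4.1 -6.  -0.1]
33 [0.493 0.156 0.155] [0.   0.   0.57] [ 4.6 -6.9 -0.1]
36 [0.485 0.161 0.155] [0.   0.   0.62] [ 5.1 -7.8 -0.1]
39 [0.476 0.167 0.155] [0.   0.   0.68] [ 5.6 -8.7 -0.1]
42 [0.468 0.173 0.155] [0.   0.   0.73] [ 6.2 -9.5 -0.1]
```

Request:
servo_tool:
  increments: "0 0 0.1 1 -0.3 -0.1 0; 0 0 0.2 2 -0.7 -0.1 0; 0 0 0.26 2.5 -1.1 -0.1 0; 0 0 0.31 2.7 -2.2 -0.1 0; 0 0 0.36 3 -3.1 -0.1 0; 0 0 0.41 3.3 -4.1 -0.1 0; 0 0 0.47 3.7 -5.1 -0.1 0; 0 0 0.52 4.1 -6 -0.1 0; 0 0 0.57 4.6 -6.9 -0.1 0; 0 0 0.57 4.6 -6.9 -0.1 0"

```text
time: 7.42
eef_pos: [0.4926, 0.1566, 0.1551]
tcp_rot: [0.879, 0.478, -0.001, -0.0]
contact_force: [-0.6, 0.2, -0.4]
opening: 0.003
```

```bash
python3 -c "
from h import *
arc([36,39,42,45,48,51,54,57,60]);shot('wrist','w7')"
```

```text
t 7.42 pos [0.4926 0.1566 0.1551] F [-0.59  0.17 -0.41] q [0.11 0.03 2.04 0.   1.07 0.69]
36 [0.485 0.161 0.155] [-0.    0.    0.05] [-0.  -0.9  0. ]
39 [0.476 0.167 0.155] [-0.    0.    0.11] [-0.  -1.9  0. ]
42 [0.468 0.173 0.155] [-0.    0.    0.16] [ 0. -3.  0.]
45 [0.46  0.179 0.155] [-0.    0.    0.21] [ 0.1 -4.   0. ]
48 [0.452 0.186 0.155] [-0.    0.    0.26] [ 0.3 -5.   0. ]
51 [0.445 0.194 0.155] [-0.    0.    0.32] [ 0.5 -6.   0. ]
54 [0.438 0.201 0.155] [-0.    0.    0.37] [ 0.8 -7.   0. ]
57 [0.432 0.209 0.155] [-0.    0.    0.42] [ 1.1 -8.   0. ]
60 [0.426 0.217 0.155] [-0.    0.    0.47] [ 1.5 -8.9  0. ]
```

View pics/w7.png

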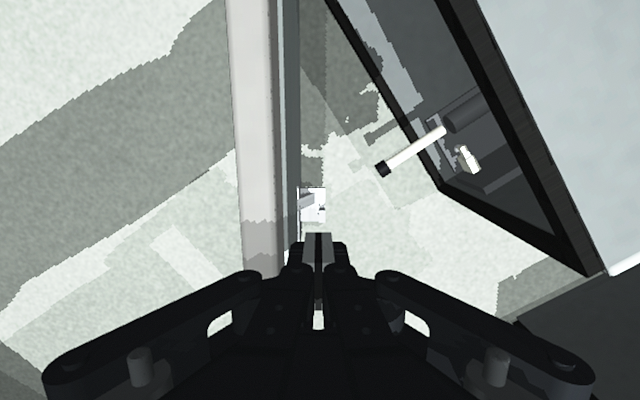

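The door at (262,150) follows the fingers at (318,240), parallel to them and clear of the plunger. Continuing.

Request:
servo_tool:
  increments: "0 0 0.05 0 -0.9 0 0; 0 0 0.11 0 -1.9 0 0; 0 0 0.16 0 -3 0 0; 0 0 0.21 0.1 -4 0 0; 0 0 0.26 0.3 -5 0 0; 0 0 0.32 0.5 -6 0 0; 0 0 0.37 0.8 -7 0 0; 0 0 0.42 1.1 -8 0 0; 0 0 0.47 1.5 -8.9 0 0; 0 0 0.47 1.5 -8.9 0 0"

```text
time: 8.3
eef_pos: [0.4271, 0.2181, 0.1553]
tcp_rot: [0.965, 0.261, -0.0, -0.0]
contact_force: [1.0, -0.5, 0.3]
opening: 0.003
```

```bash
python3 -c "
from h import *
arc([63,66,69,72,75,78,81,84,87])"
```

```text
t 8.3 pos [0.4271 0.2181 0.1553] F [ 0.99 -0.48  0.29] q [ 0.26 -0.05  2.12  0.    1.07  1.3 ]
63 [0.42  0.226 0.155] [-0.   -0.    0.06] [-0.2 -1.   0. ]
66 [0.415 0.235 0.155] [-0.   -0.    0.11] [-0.2 -2.1  0. ]
69 [0.411 0.244 0.155] [-0.   -0.    0.16] [-0.1 -3.1  0. ]
72 [0.407 0.253 0.155] [-0.    0.    0.21] [ 0.  -4.1  0. ]
75 [0.403 0.263 0.155] [-0.    0.    0.27] [ 0.2 -5.1  0. ]
78 [0.4   0.273 0.155] [-0.    0.    0.32] [ 0.4 -6.1  0. ]
81 [0.397 0.283 0.155] [-0.    0.    0.37] [ 0.7 -7.1  0. ]
84 [0.395 0.293 0.155] [-0.    0.    0.42] [ 1.  -8.1  0. ]
87 [0.394 0.303 0.155] [-0.    0.    0.48] [ 1.4 -9.   0. ]
```

Request:
servo_tool:
  increments: "0 0 0.06 -0.2 -1 0 0; 0 0 0.11 -0.2 -2.1 0 0; 0 0 0.16 -0.1 -3.1 0 0; 0 0 0.21 0 -4.1 0 0; 0 0 0.27 0.2 -5.1 0 0; 0 0 0.32 0.4 -6.1 0 0; 0 0 0.37 0.7 -7.1 0 0; 0 0 0.42 1 -8.1 0 0; 0 0 0.48 1.4 -9 0 0; 0 0 0.48 1.4 -9 0 0"

```text
time: 9.13
eef_pos: [0.3948, 0.3031, 0.1555]
tcp_rot: [1.0, 0.024, 0.0, -0.0]
contact_force: [0.2, 0.0, 0.6]
opening: 0.001
```

```bash
python3 -c "
from h import *
arc([90,92,94,95]);shot('wrist','w8');shot('top','t8')
p=cv2.imread('pics/t8.png');cv2.imwrite('pics/t8c.png',cv2.resize(p[110:260,160:360],None,fx=4,fy=4,interpolation=cv2.INTER_CUBIC))"
```

```text
t 9.13 pos [0.3948 0.3031 0.1555] F [0.2  0.05 0.58] q [ 0.45 -0.01  2.08  0.    1.07  1.97]
90 [0.392 0.313 0.155] [-0.   -0.    0.05] [-0.2 -1.   0.1]
92 [0.392 0.32  0.155] [-0.   -0.    0.08] [-0.2 -1.7  0.1]
94 [0.392 0.327 0.155] [-0.   -0.    0.12] [-0.2 -2.4  0.1]
95 [0.392 0.33  0.155] [-0.   -0.    0.14] [-0.2 -2.7  0.1]
```

View pics/w8.png

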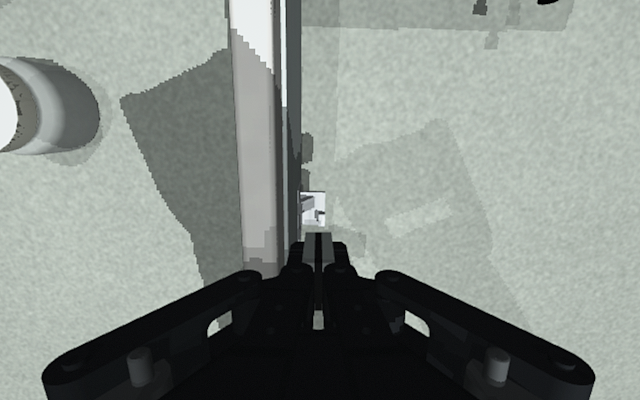

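View pics/t8c.png

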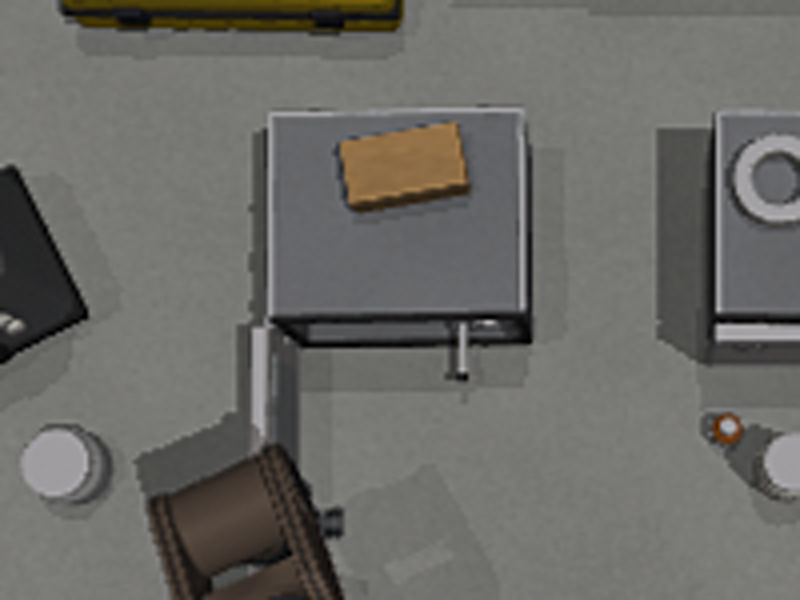

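The door (in the top crop, from (262,325) down to (258,440)) is close to square, and the jar at (60,465) is well clear. I'll push on to about 95°.

Request:
servo_tool:
  increments: "0 0 0.05 -0.2 -0.8 0 0; 0 0 0.08 -0.2 -1.5 0 0; 0 0 0.12 -0.2 -2.1 0 0; 0 0 0.14 -0.2 -2.6 0 0; 0 0 0.14 -0.2 -3 0 0; 0 0 0.14 -0.2 -3.1 0 0; 0 0 0.14 -0.2 -3.1 0 0"

```text
time: 9.82
eef_pos: [0.3909, 0.3332, 0.1554]
tcp_rot: [0.999, -0.046, 0.0, -0.0]
contact_force: [-0.7, -0.1, 0.3]
opening: -0.001
```

```bash
python3 - <<'E'
from h import *
arc([95]);shot('wrist','w9')
for v in(30,100,180,225): print([pt('w9',u,v).round(4) for u in(250,262)])
E
```

```text
t 9.82 pos [0.3909 0.3332 0.1554] F [-0.72 -0.05  0.27] q [ 0.51  0.02  2.05 -0.    1.07  2.17]
95 [0.392 0.33  0.155] [-0. -0. -0.] [0.1 0.3 0. ]
[array([0.4889, 0.3478, 0.1688]), array([0.4887, 0.3437, 0.1682])]
[array([0.4657, 0.3514, 0.1689]), array([0.4653, 0.347 , 0.1684])]
[array([0.4354, 0.3562, 0.1683]), array([0.4349, 0.3514, 0.1683])]
[array([0.4159, 0.3595, 0.1673]), array([0.4159, 0.3541, 0.1686])]
```

View pics/w9.png

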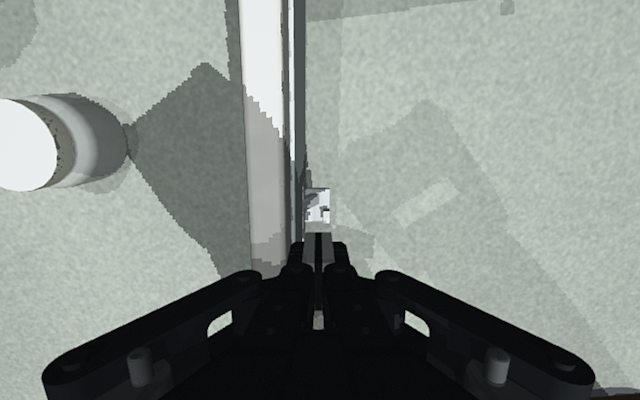

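The door top strip (242–283, 0–270) lies against the fingers. Next I'll back away from the door, rise, and measure the angle.

Request:
servo_tool:
  increments: "0 0 0 0 1 0 0; 0 0 0 0 2.5 0 0; 0 0 0 0 4.5 -1 0; 0 0 0 0 6.5 -3 0; 0 0 0 0 8.5 -6 0; 0 0 0 0 11 -9 0; 0 0 0 0 14 -11 0; 0 0 0 0 17.5 -12 0; 0 0 0 0 21 -12 0; 0 0 0 0 24.5 -12 0"

```text
time: 10.7
eef_pos: [0.3673, 0.0878, 0.2765]
tcp_rot: [0.999, -0.046, 0.002, 0.0]
contact_force: [0.1, -0.4, -0.3]
opening: -0.004
```

```bash
python3 - <<'E'
from h import *
go([.45,.0,.27],0);shot('top','t10');shot('side','s10')
p=cv2.imread('pics/t10.png');cv2.imwrite('pics/t10c.png',cv2.resize(p[110:260,160:360],None,fx=4,fy=4,interpolation=cv2.INTER_CUBIC))
E
```

```text
t 10.7 pos [0.3673 0.0878 0.2765] F [ 0.13 -0.37 -0.26] op -0.0 q [-0.04 -0.46  2.21 -0.    1.38  1.63]
turn [ 0.    -0.003 -0.092] shift cm [9.03 7.98 0.68]
```

View pics/t10c.png

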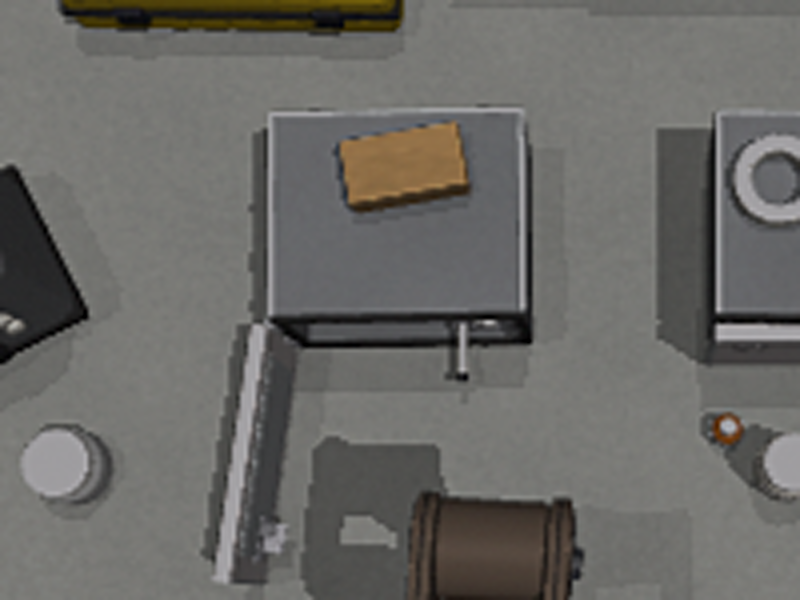

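View pics/s10.png

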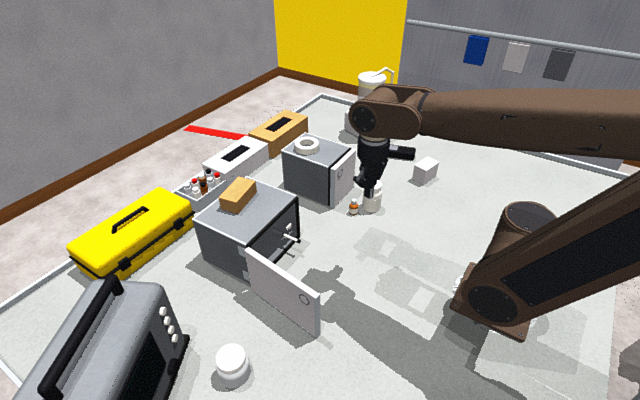

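The top crop shows the door-top strip from (263,325) to (225,580), leaning left past the locker's side line. The robot is well clear. The carton, tape roll, vial, bottle and jar stand where they were, and the narrow door is shut. Quick numeric check.

```bash
python3 - <<'E'
from h import *
f=lambda u,v:pt('t10',160+u/4-.4,110+v/4-.4,.17)
a,b=f(269,328),f(236,580);c,d=f(270,115),f(270,314)
print(a,b,c,d,np.linalg.norm(a-b))
g=lambda q:np.degrees(np.arctan2(q[1],-q[0]))
print('door angle',90+g(b-a)-g(d-c))
d0,d1=np.load('pics/t0.npz')['d'],np.load('pics/t10.npz')['d']
df=abs(d0-d1)>.015
for n,(u,v,r) in dict(carton=(261,151,18),tape=(355,155,14),narrow=(358,195,14),vial=(341,217,5),bottle=(358,226,9),jar=(176,226,12)).items(): print(n,df[v-r:v+r,u-r:u+r].sum())
E
```

```text
[0.57956307 0.32490461 0.17      ] [0.34645918 0.34560927 0.17      ] [0.78347412 0.3322072  0.17      ] [0.5927703  0.32450686 0.17      ] 0.23402158489001076
door angle 97.3880459808294
carton 20
tape 15
narrow 17
vial 2
bottle 2
jar 8
```

```bash
python3 -c "
from h import *
s=ctrl.get_state();print(s['time'],abs(s['dq']).max(),s['contact_force']);ctrl.sign_off()"
```

```text
10.8 0.08723935758716674 [ 0.27097793 -0.20183242 -0.3813241 ]
the job is handed in; nothing more can be done
```

The wide locker's door is open to about 97°, a little past square, and I handed the job in at 10.8 s.

- **Opening:** I pressed the door next to its mark with the closed fingertips, at about 6 N, until the latch let go. After I withdrew, it stood ajar. I then reached behind the free edge, above the hook and plunger, and swung the door round with very little force (about 1 N at the readings between moves).
- **Last checks:** The top camera measured the door at 97.4°; the stop is at about 100°. The narrow locker is still shut, and the carton, tape roll, vial, bottle and jar look unmoved. The radio and swab box were well away from the arm's path, but I did not measure them. The robot was clear of everything, with about 0.5 N on the force sensor, which is its usual noise. It was still settling slightly at hand-in (joint speed up to 0.09 rad/s). No check failed or disagreed.

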